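# Build up two gearbox shafts on their stands

## Robot

A 6-joint arm with a two-finger parallel gripper is mounted at the origin on the work surface. World frame = base frame: x ahead of the robot, y to its left, z up, the work surface at z = 0. Lengths are in mm, angles in rad, forces in N, time in s.
With the tool pointing down it reaches from about 250 to 725 mm from the base axis. Payload 9.7 kg.
Tool frame: the origin (TCP) lies midway between the tips of the shut fingers; the grasp point (between the pads) lies 19 mm behind it; z points along the fingers, y is the line along which they close (so a half turn about z gives the same grasp; the last joint's range is limited). The gripper opens to 85 mm and grips with 20 to 120 N. Pads are 22 mm wide; open, the fingers measure 114 mm over their backs; the gripper's body (76 mm by 85 mm) begins 54 mm behind the grasp point. The pads swing forward as they close: fully open they stand 13 mm farther back than shut.
Start: joints at [-1.206, 0.087, 0.176, 1.66, 0, 1.571], TCP at [196.216, -513.805, 231.284] pointing down, gripper open.
Joint ranges: [-3.13, 3.13], [-0.85, 1.81], [-1.15, 1.24], [-2.2, 2.28], [-1.44, 1.52], [-3.14, 3.14]. Speed limits (rad/s): [2.22, 2.22, 2.57, 3.14, 3.14, 3.14].

## Interface

Orientations are given as a rotation vector (axis times angle).
In Python, from rig import manip, camera, calibration gives the robot as it stands.
- The arm moves only by the shell command python3 -m jog 'ROWS'. ROWS is JSON, a list that holds one entry, the list of rows, each a list of 7 numbers: the opening, from 0 (shut) to 1 (fully open), then the shift along the tool's x, y, z in mm, then the turn, a rotation vector about the tool's x, y, z in rad. A call has 1 to 10 rows; each row shifts and turns the commanded pose from where the row before left it, along the tool's axes as they then stand; what a row does not reach is not made up. A row lasts 1/8 s, in which the tool goes at most 62.5 mm and 10.7 degrees, less where a joint would pass 70% of its speed; a pose out of reach is approached as far as the arm can. A call with a gripper value outside its range is refused whole. The fingers move at their own pace and stop on an object; the grip force is fixed at half the most. Time passes only in rows, so rows that do not move let the fingers close. It gives the time, the measured TCP pose, the force, the opening and the grip force at its end, in the units of the state.
- manip.get_obs(): the state, without advancing time (a new reading comes with each control period).
- camera(name): name is "side" or "top" or "wrist"; returns the picture (400x640x3 uint8, red, green, blue); there is no depth.
- calibration(name): a dict with "intrinsics" (3x3 intrinsics, pixels), "R" (3x3) and "t" (3): a world point X has camera coordinates R X + t. Camera axes: x right, y down, z forward; pixel columns grow to the right and rows downward; lengths in mm; the calibration is good to about 2 mm. A picture is of the moment at which its call begins: read the wrist's pose just before it. calibration takes no time and is no camera call; for the wrist camera it gives the pose at the moment of the call.
- manip.finish_job(): hands the job in; it is judged then, once.
The state is a dict: "time": time; "qpos": joint angles; "joint_velocities": joint speeds; "effort": joint torques, N m; "tool_pos": TCP position; "eef_rot": TCP orientation; "wrist_force": force on the tool from outside, world axes, zero at the start; "moment": the same for the moment, N m; "grip_width": finger opening in mm; "grip_force": force on a finger pad.
Only numpy, scipy, OpenCV 4.12 (cv2) and the standard library are available. Lean on these libraries where they do the work, as an engineer would, in place of code of your own. Each camera call takes 0.05 s, during which the arm holds its last target. There are 200 camera calls.

## Task

Build up the two gearbox shafts, threading each part down over its upright shaft until it lies flat. On the blue stand put the large gear at the bottom, then the brass spacer, then the small gear on top, both gears with their hubs upward as they lie now; on the yellow stand put the bearing at the bottom and the red collar on top of it. Leave the piston and the dial gauge stand where they are.

Things in the scene. Friction and masses are not known exactly. Their poses are not given: they have to be found in the camera images.
- large_gear: Large bright-steel gear, 80 mm across its teeth and 12 mm thick, with a round hub 40 mm in diameter standing 16 mm up from the gear's face (28 mm high in all); through bore 22 mm; about 0.35 kg. Easily gripped by the hub. Loose, lying flat on the bench; origin at the centre of its underside, z up along the bore.
- spacer: Plain brass spacer ring, 40 mm outside diameter, 18 mm high, through bore 22 mm; about 0.12 kg. Loose, lying flat on the bench; origin at the centre of its underside, z up along the bore.
- small_gear: Small copper-coloured bronze gear, 56 mm across its teeth and 12 mm thick, with a round hub 36 mm in diameter standing 16 mm up from the gear's face (28 mm high in all); through bore 22 mm; about 0.2 kg. Easily gripped by the hub. Loose, lying flat on the bench; origin at the centre of its underside, z up along the bore.
- bearing: Bearing: bright aluminium-coloured ring with a blue seal ring on its top face, 52 mm outside diameter, 16 mm high, through bore 22 mm; about 0.15 kg. Loose, lying flat on the bench; origin at the centre of its underside, z up along the bore.
- collar: Plain red shaft collar, 40 mm outside diameter, 20 mm high, through bore 22 mm; about 0.08 kg. Loose, lying flat on the bench; origin at the centre of its underside, z up along the bore.
- blue_stand: Blue stand, fixed to the bench: a round blue base 100 mm in diameter and 20 mm high, from whose centre a steel shaft 14 mm in diameter stands upright, 62 mm above the base (its end 82 mm above the bench), the last 8 mm tapering to 6 mm in diameter. Parts rest on the base's top face. Origin at the centre of the base's underside, on the shaft's axis; z up.
- yellow_stand: Yellow stand, fixed to the bench: a round yellow base 100 mm in diameter and 20 mm high, from whose centre a steel shaft 14 mm in diameter stands upright, 48 mm above the base (its end 68 mm above the bench), the last 8 mm tapering to 6 mm in diameter. Parts rest on the base's top face. Origin at the centre of the base's underside, on the shaft's axis; z up.
- piston: Bystander: aluminium engine piston standing loose on the bench, 67 mm in diameter, 60 mm high, with three dark ring grooves near its top. Origin at the centre of its underside. Not to be moved.
- dial_gauge: Bystander: dial gauge on a loose stand at the right-hand side of the bench: red base 60 by 50 by 55 mm, a steel column up to 175 mm, and a white-faced dial 56 mm in diameter held 75 mm to its own -y side of the column, its centre 140 mm up. Origin at the centre of the base's underside. Not to be moved.
Things that resemble listed ones, but are neither listed nor needed, are in the scene too. Several things look just like the collar: the one meant starts farthest to the robot's right.

How it is judged:
By the outcome, as a careful person would: the job done as asked, in the order asked, and still so for the second after the job is handed in, with the robot touching nothing.
It also fails if it takes over 126 s, if anything falls off the work surface, if the arm or the gripper's body presses on something with over 40 N, if the wrist force passes 120 N, or if a joint passes its speed limit or range.

## Working session

There is one attempt and no reset: what is moved stays moved. The work goes in short steps, Python scripts to look and compute and a shell command to move; the robot and the scene stay as the last step left them, time stands still between calls to the robot, and variables do not carry over. Pictures are saved under pics/ and viewed, at most 17 in all, crops included, and the job is handed in when it is done.

```bash
mkdir -p pics; ls; python3 - <<'E'
from rig import manip,camera,calibration
import cv2,numpy as np
o=manip.get_obs();print({k:np.round(v,3).tolist() for k,v in o.items()})
for n in("top","side"):
    c=calibration(n);print(n,np.round(c["intrinsics"],1).tolist(),np.round(c["R"],3).tolist(),np.round(c["t"],1).tolist())
    cv2.imwrite(f"pics/{n}0.png",camera(n)[:,:,::-1])
E
```

```text
pics
{'time': 0.0, 'qpos': [-1.206, 0.087, 0.175, 1.66, -0.0, 1.571], 'joint_velocities': [0.001, -0.001, 0.001, 0.001, -0.001, -0.001], 'effort': [-0.001, -52.039, 46.481, 0.016, -0.0, 0.0], 'tool_pos': [196.12, -513.597, 230.562], 'eef_rot': [-3.088, -0.57, 0.0], 'wrist_force': [0.486, 0.099, 0.061], 'moment': [0.005, 0.028, 0.01], 'grip_force': 0.0, 'grip_width': 85.608}
top [[498.8, 0.0, 324.0], [0.0, 498.8, 202.6], [0.0, 0.0, 1.0]] [[0.03, -0.999, -0.016], [-0.992, -0.027, -0.127], [0.127, 0.019, -0.992]] [-85.9, 504.2, 1238.3]
side [[450.6, 0.0, 308.8], [0.0, 450.6, 198.8], [0.0, 0.0, 1.0]] [[-0.838, -0.545, -0.023], [-0.255, 0.43, -0.866], [0.482, -0.72, -0.5]] [403.8, 213.3, 725.9]
```

View pics/top0.png

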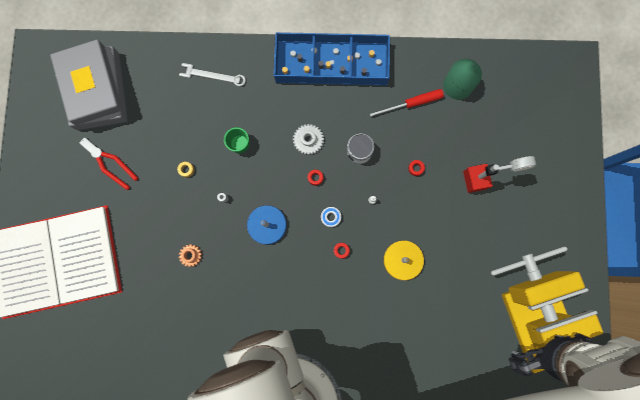

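View pics/side0.png

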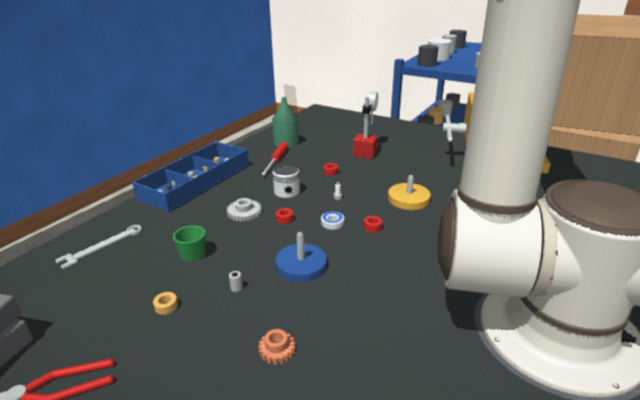

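Top view: large gear (308,139), spacer (186,170), small gear (190,256), bearing (331,217), right-most red ring (417,168), blue stand (267,225), yellow stand (404,260), piston (361,148), gauge (480,178). The side view shows the same layout.

```bash
cat > h.py <<'E'
import cv2,numpy as np
from rig import manip,camera,calibration
def ray(cal,uv,z):
    R,t=np.array(cal["R"]),np.array(cal["t"]);C=-R.T@t
    d=R.T@np.linalg.inv(cal["intrinsics"])@[uv[0],uv[1],1.]
    return C+d*(z-C[2])/d[2]
def proj(cal,X):
    p=np.array(cal["intrinsics"])@(np.array(cal["R"])@X+cal["t"]);return p[:2]/p[2]
HUE={"red":lambda h,s,v:((h<6)|(h>172))&(s>120)&(v>60),"orange":lambda h,s,v:(h>3)&(h<17)&(s>80)&(v>70),
"brass":lambda h,s,v:(h>13)&(h<30)&(s>80)&(v>70),"yellow":lambda h,s,v:(h>16)&(h<32)&(s>120)&(v>70),
"blue":lambda h,s,v:(h>95)&(h<120)&(s>130)&(v>60),"grey":lambda h,s,v:(v>105),"bb":lambda h,s,v:(v>110)}
def blob(img,kind,near,r=60):
    """filled-hull centroid of the colour component nearest to a pixel"""
    h,s,v=cv2.split(cv2.cvtColor(img,cv2.COLOR_RGB2HSV).astype(int).astype(np.int32).astype(np.float32))
    m=HUE[kind](h,s,v).astype(np.uint8)
    m=cv2.morphologyEx(m,cv2.MORPH_CLOSE,np.ones((3,3),np.uint8))
    cs=[c for c in cv2.findContours(m,cv2.RETR_EXTERNAL,cv2.CHAIN_APPROX_NONE)[0] if cv2.contourArea(c)>30]
    def d(c):
        x,y,w,hh=cv2.boundingRect(c);return np.hypot(x+w/2-near[0],y+hh/2-near[1])
    c=min(cs,key=d);hl=cv2.convexHull(c);M=cv2.moments(hl)
    return np.array([M["m10"],M["m01"]])/M["m00"],cv2.boundingRect(c)
E
python3 - <<'E'
from h import *
T=dict(large_gear=("grey",(308,139),(243,210),8),spacer=("brass",(186,170),(165,302),9),small_gear=("orange",(190,256),(277,347),8),
bearing=("bb",(331,217),(332,220),8),collar=("red",(417,168),(331,169),10),blue=("blue",(267,225),(301,262),10),yellow=("yellow",(404,260),(409,196),10),
piston=("grey",(361,148),(287,180),30),gauge=("red",(478,180),(366,147),28),redA=("red",(316,178),(285,215),10),redB=("red",(342,251),(373,223),10))
im={n:camera(n) for n in("top","side")};cal={n:calibration(n) for n in im}
for k,(c,a,b,z) in T.items():
    for n,p in(("top",a),("side",b)):
        uv,bb=blob(im[n],c,p);print(k,n,np.round(uv,1),bb,np.round(ray(cal[n],uv,z),1)[:2])
w=calibration("wrist");R,t=np.array(w["R"]),np.array(w["t"])
from scipy.spatial.transform import Rotation as Ro
o=manip.get_obs();A=Ro.from_rotvec(o["eef_rot"]).as_matrix()
print("cam in tool",A.T@(-R.T@t-o["tool_pos"]),"\n",np.round(R@A,3),np.round(A,3),w["intrinsics"])
E
```

```text
large_gear top [307.8 138.7] (292, 124, 32, 31) [678.2 -23.1]
large_gear side [243.3 209.1] (226, 197, 36, 25) [678.6 -20.1]
spacer top [185.3 169. ] (177, 161, 18, 17) [588.2 295.7]
spacer side [164.9 302.5] (152, 291, 26, 24) [590.3 296.6]
small_gear top [189.7 255.1] (178, 244, 24, 23) [363.9 270. ]
small_gear side [276.4 346.4] (258, 328, 38, 37) [365.2 271.6]
bearing top [330.3 216.3] (320, 207, 21, 20) [474.1 -88.4]
bearing side [331.9 219.8] (320, 211, 25, 19) [476.  -87.5]
collar top [416.1 167.5] (408, 160, 17, 16) [ 608.  -308.1]
collar side [330.1 168.8] (323, 163, 15, 13) [ 609.7 -304.7]
blue top [266.3 224.6] (247, 206, 39, 39) [447.9  76.1]
blue side [300.8 262.3] (276, 244, 51, 38) [448.7  78.8]
yellow top [403.5 259.9] (384, 240, 40, 40) [ 367.9 -277.7]
yellow side [408.7 195.9] (388, 183, 43, 27) [ 369. -273.]
piston top [359.8 147.2] (347, 133, 27, 30) [ 653.2 -159.6]
piston side [285.5 182.3] (272, 168, 27, 30) [ 646.2 -147.6]
gauge top [477.4 177.9] (463, 164, 30, 29) [ 581.3 -461.4]
gauge side [364.5 145.6] (353, 133, 24, 26) [ 582.4 -456.4]
redA top [315.1 177. ] (307, 169, 17, 17) [575.8 -45.7]
redA side [284.  215.5] (275, 208, 19, 16) [577.5 -44. ]
redB top [341.2 250.2] (333, 243, 17, 16) [ 387.8 -118.6]
redB side [372.4 223.8] (364, 216, 18, 17) [ 389.9 -116.5]
cam in tool [  79.78489065    0.41615663 -143.45558377] 
 [[-0.001  1.    -0.001]
 [-0.951 -0.001 -0.309]
 [-0.309  0.     0.951]] [[ 0.934  0.357 -0.   ]
 [ 0.357 -0.934  0.001]
 [ 0.    -0.001 -1.   ]] [[351.9693998    0.         327.60847828]
 [  0.         351.9693998  195.40363019]
 [  0.           0.           1.        ]]
```

```bash
python3 -m jog '[[[1,0,0,0,0,0,0.1825],[1,0,0,0,0,0,0.1825],[1,35,-53,10,0,0,0],[1,35,-53,15,0,0,0],[1,35,-53,15,0,0,0],[1,35,-53,15,0,0,0],[1,35,-53,15,0,0,0],[1,35,-53,15,0,0,0],[1,35,-53,15,0,0,0],[1,33,-55,0,0,0,0]]]'
cat >> h.py <<'E'
def look(kind,guess,z,save=None):
    o=manip.get_obs();cal=calibration("wrist");im=camera("wrist")
    g=proj(cal,np.array([guess[0],guess[1],z]));uv,bb=blob(im,kind,g)
    P=ray(cal,uv,z)
    if save: cv2.imwrite(save,im[:,:,::-1])
    p=np.array(o["tool_pos"]);print("t",round(o["time"],2),"tcp",np.round(p,1),"rv",np.round(o["eef_rot"],3),"guess px",np.round(g),"blob",np.round(uv,1),bb,"at",np.round(P[:2],1),"move x,y tool:",round(P[0]-p[0],1),round(p[1]-P[1],1))
E
python3 - <<'E'
from h import *
look("bb",(474,-88),8,"pics/w1.png")
E
```

```text
time: 1.45
tool_pos: [463.8, -102.2, 134.3]
eef_rot: [-3.141, 0.001, 0.002]
wrist_force: [0.4, -1.9, -0.1]
grip_width: 85.5
grip_force: 0.0
t 1.45 tcp [ 463.8 -102.2  134.3] rv [-3.141e+00  1.000e-03  2.000e-03] guess px [309. 174.] blob [307.2 188.5] (0, 0, 640, 394) at [461.9 -86.1] move x,y tool: -1.9 -16.1
```

View pics/w1.png

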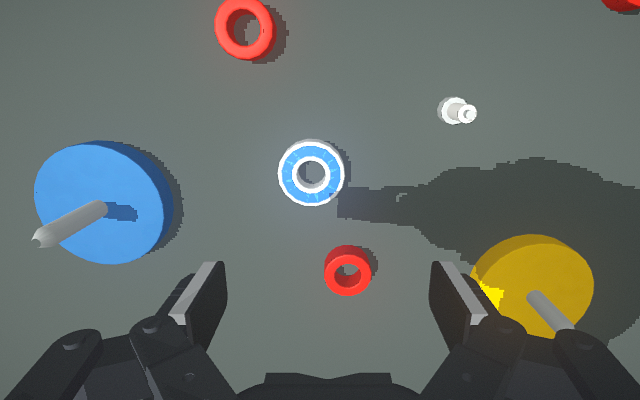

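The wrist view shows the bearing at (311,173), both stands and two decoy red rings; it matches the top view. Measuring bearing and stands from here.

```bash
python3 -m jog '[[[1,0,0,0,0,0,0],[1,0,0,0,0,0,0]]]'; python3 - <<'E'
from h import *
look("blue",(474,-88),16,"pics/w2.png")
look("blue",(448,77),10)
look("yellow",(368,-276),10)
c=calibration("wrist")
for n,X in(("blue tip",(448,77,82)),("yel tip",(368,-276,68))): print(n,proj(c,np.array(X,float)))
E
```

```text
time: 1.75
tool_pos: [463.3, -104.7, 135.4]
eef_rot: [3.141, -0.001, -0.0]
wrist_force: [0.5, -0.0, 0.3]
grip_width: 85.6
grip_force: 0.0
t 1.75 tcp [ 463.3 -104.7  135.4] rv [ 3.141e+00 -1.000e-03 -0.000e+00] guess px [306. 176.] blob [307.5 173. ] (279, 145, 58, 57) at [476.  -89.6] move x,y tool: 12.8 -15.2
t 1.8 tcp [ 463.2 -105.1  135.4] rv [ 3.141e+00 -2.000e-03 -0.000e+00] guess px [102. 205.] blob [100.6 200.5] (31, 140, 140, 124) at [452.   77.7] move x,y tool: -11.2 -182.9
t 1.85 tcp [ 463.2 -105.3  135.5] rv [ 3.141e+00 -3.000e-03  0.000e+00] guess px [522. 290.] blob [532.2 281.5] (466, 233, 124, 105) at [ 376.3 -283.9] move x,y tool: -86.9 178.6
blue tip [ 31.19395308 244.53957743]
yel tip [563.59347654 334.94735983]
```

View pics/w2.png

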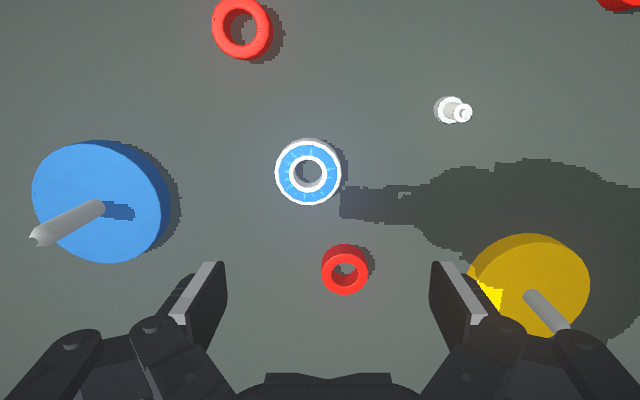

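```bash
python3 -m jog '[[[1,12.5,-15.5,30,0,0,0],[1,0,0,50,0,0,0],[1,0,0,40,0,0,0],[1,0,0,11.5,0,0,0],[1,0,0,0,0,0,0],[0.3,0,0,0,0,0,0],[0.3,0,0,0,0,0,0],[0.3,0,0,0,0,0,0],[0.3,0,0,0,0,0,0]]]'
```

```text
time: 3.02
tool_pos: [477.2, -89.0, 6.1]
eef_rot: [3.141, -0.0, 0.004]
wrist_force: [-2.9, 0.2, 9.7]
grip_width: 48.9
grip_force: 60.2
```

```bash
python3 -m jog '[[[0,0,0,-10,0,0,0],[0,0,0,-40,0,0,0],[0,0,0,-50,0,0,0],[0,0,0,-30,0,0,0],[0,0,0,0,0,0,0]]]';python3 - <<'E'
from h import *
look("blue",(476,-89),140,"pics/w3.png")
E
```

```text
time: 3.65
tool_pos: [477.4, -88.9, 137.0]
eef_rot: [3.141, -0.0, 0.008]
wrist_force: [-0.1, -0.1, -2.1]
grip_width: 48.5
grip_force: 62.4
t 3.65 tcp [477.4 -88.9 137. ] rv [ 3.141 -0.     0.008] guess px [327. 271.] blob [327.5 278.1] (275, 232, 105, 93) at [472.3 -89. ] move x,y tool: -5.1 0.1
```

View pics/w3.png

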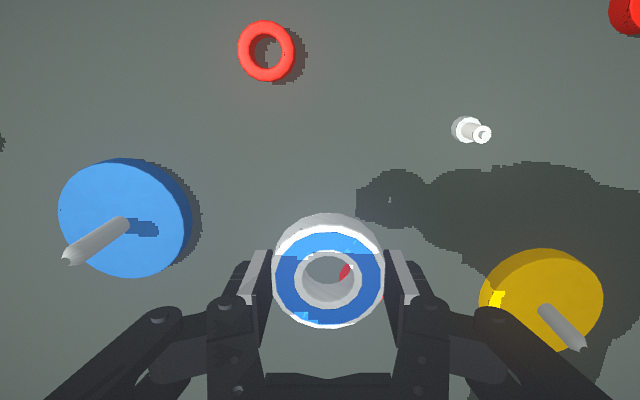

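The bearing is held level between the pads (328,278); the yellow shaft tip is at (583,347), the blue tip at (68,260).

```bash
python3 -m jog '[[[0,-33,38,0,0,0,0],[0,-33,38,0,0,0,0],[0,-33,38,0,0,0,0],[0,-33,38,0,0,0,0],[0,-34,38,0,0,0,0],[0,0,0,0,0,0,0],[0,0,0,0,0,0,0]]]';python3 - <<'E'
from h import *
look("yellow",(371,-279),10,"pics/w4.png")
look("blue",(311,-279),147)
E
```

```text
time: 4.58
tool_pos: [309.8, -278.3, 132.9]
eef_rot: [-3.14, 0.002, 0.001]
wrist_force: [-0.4, 0.2, -1.2]
grip_width: 48.4
grip_force: 62.5
t 4.58 tcp [ 309.8 -278.3  132.9] rv [-3.14e+00  2.00e-03  1.00e-03] guess px [328. 108.] blob [325.7 105.5] (256, 34, 141, 144) at [ 372.6 -277.2] move x,y tool: 62.9 -1.1
t 4.62 tcp [ 310.2 -278.   133.1] rv [-3.141e+00 -0.000e+00  1.000e-03] guess px [329. 279.] blob [327.5 278.2] (275, 232, 105, 93) at [ 311.6 -278.2] move x,y tool: 1.4 0.2
```

View pics/w4.png

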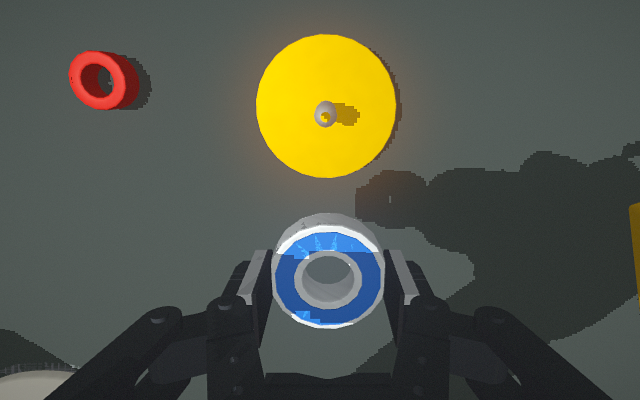

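```bash
python3 - <<'E'
from h import *
o=manip.get_obs();c=calibration("wrist");print(o["tool_pos"],ray(c,(325.5,116),67),ray(c,(325.7,105.5),18))
E
python3 -m jog '[[[0,32,0,0,0,0,0],[0,31,0,0,0,0,0],[0,0,0,0,0,0,0],[0,0,0,0,0,0,0]]]'
```

```text
[ 310.44336709 -277.89107289  133.30021576] [ 371.00400586 -276.81687642   67.        ] [ 373.8113149 -276.6771896   18.       ]
time: 5.18
tool_pos: [373.2, -277.8, 133.5]
eef_rot: [-3.141, -0.003, 0.002]
wrist_force: [-0.8, 1.1, -1.7]
grip_width: 48.3
grip_force: 62.5
```

```bash
python3 -m jog '[[[0,0,-1,40,0,0,0],[0,0,0,25,0,0,0],[0,0,0,20,0,0,0],[0,0,0,15,0,0,0],[0,0,0,5,0,0,0],[0,0,0,0,0,0,0]]]'
```

```text
time: 5.92
tool_pos: [373.0, -277.7, 29.1]
eef_rot: [3.141, -0.0, 0.0]
wrist_force: [0.7, -0.2, -0.8]
grip_width: 48.5
grip_force: 62.5
```

```bash
python3 -m jog '[[[0,0,0,2.5,0,0,0],[0,0,0,0,0,0,0],[1,0,0,0,0,0,0],[1,0,0,0,0,0,0],[1,0,0,0,0,0,0],[1,0,0,-30,0,0,0],[1,0,0,-50,0,0,0],[1,0,0,-30,0,0,0]]]'; python3 -m jog '[[[1,50,7,0,0,0,0],[1,50,7,0,0,0,0],[1,55,7,0,0,0,0],[1,55,7,0,0,0,0],[1,0,0,0,0,0,0],[1,0,0,0,0,0,0]]]'; python3 - <<'E'
from h import *
look("red",(608.5,-307),18,"pics/w5.png")
E
```

```text
time: 6.92
tool_pos: [373.5, -278.0, 138.8]
eef_rot: [3.14, -0.0, 0.003]
wrist_force: [0.1, -0.5, -0.6]
grip_width: 85.5
grip_force: 0.0
time: 7.68
tool_pos: [582.6, -305.6, 135.9]
eef_rot: [-3.141, -0.0, 0.002]
wrist_force: [-0.1, -0.1, 0.1]
grip_width: 85.4
grip_force: 0.0
t 7.67 tcp [ 582.6 -305.6  135.9] rv [-3.141e+00 -0.000e+00  2.000e-03] guess px [329. 156.] blob [331.  153.2] (305, 126, 53, 55) at [ 611.  -308.3] move x,y tool: 28.4 2.8
```

View pics/w5.png

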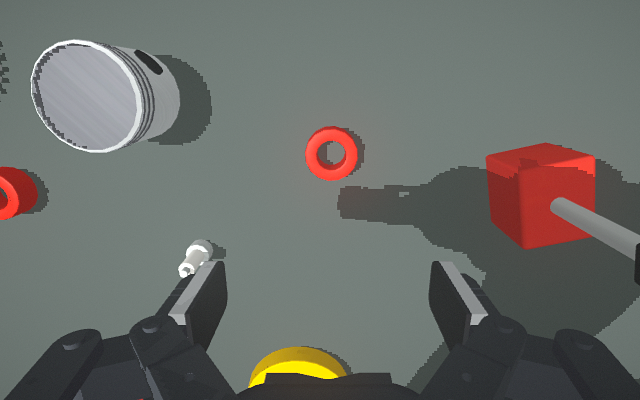

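The wrist view has the collar at (331,153); the piston and gauge are clear of the fingers.

```bash
python3 -m jog '[[[1,28,2.7,30,0,0,0],[1,0,0,50,0,0,0],[1,0,0,40,0,0,0],[1,0,0,9,0,0,0],[1,0,0,0,0,0,0],[0,0,0,0,0,0,0],[0,0,0,0,0,0,0],[0,0,0,0,0,0,0],[0,0,0,0,0,0,0],[0,0,0,0,0,0,0]]]'; python3 -m jog '[[[0,0,0,-10,0,0,0],[0,0,0,-50,0,0,0],[0,0,0,-50,0,0,0],[0,0,0,-20,0,0,0],[0,0,0,0,0,0,0]]]'
```

```text
time: 8.98
tool_pos: [611.8, -308.9, 9.2]
eef_rot: [3.14, -0.0, 0.003]
wrist_force: [-1.7, 0.8, 7.7]
grip_width: 36.7
grip_force: 59.8
time: 9.6
tool_pos: [611.9, -308.8, 139.7]
eef_rot: [3.14, -0.0, 0.005]
wrist_force: [0.5, 0.1, -1.1]
grip_width: 36.8
grip_force: 60.4
```

```bash
python3 -m jog '[[[0,-50,-5,0,0,0,0],[0,-50,-5,0,0,0,0],[0,-50,-5,0,0,0,0],[0,-50,-5,0,0,0,0],[0,-50,-5,0,0,0,0],[0,-50,-6,0,0,0,0],[0,0,0,0,0,0,0],[0,0,0,0,0,0,0]]]'; python3 - <<'E'
from h import *
look("blue",(372.5,-277),36,"pics/w6.png")
look("red",(312,-278),148)
E
```

```text
time: 10.6
tool_pos: [311.1, -277.3, 136.7]
eef_rot: [-3.141, 0.001, 0.0]
wrist_force: [-0.8, 0.8, -0.8]
grip_width: 37.0
grip_force: 60.4
t 10.6 tcp [ 311.1 -277.3  136.7] rv [-3.141e+00  1.000e-03  0.000e+00] guess px [327. 110.] blob [328.6 110. ] (296, 77, 66, 67) at [ 372.5 -278.3] move x,y tool: 61.4 1.0
t 10.65 tcp [ 311.4 -277.4  136.7] rv [-3.141e+00  0.000e+00  1.000e-03] guess px [329. 277.] blob [327.6 271.5] (284, 223, 88, 97) at [ 314.5 -277.6] move x,y tool: 3.1 0.2
```

View pics/w6.png

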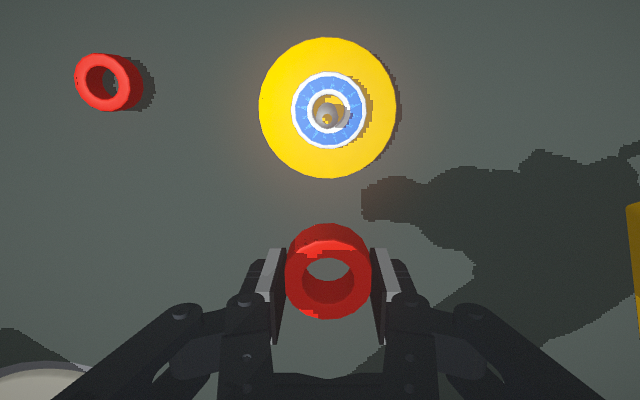

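The bearing lies flat around the yellow shaft (328,110); the collar is held level (328,271).

```bash
python3 -m jog '[[[0,31,0,0,0,0,0],[0,31,-0.5,0,0,0,0],[0,0,0,30,0,0,0],[0,0,0,25,0,0,0],[0,0,0,20,0,0,0],[0,0,0,12,0,0,0],[0,0,0,2,0,0,0],[0,0,0,0,0,0,0]]]'
```

```text
time: 11.7
tool_pos: [373.4, -277.0, 48.8]
eef_rot: [3.141, -0.0, 0.001]
wrist_force: [0.4, 0.2, -0.5]
grip_width: 37.0
grip_force: 60.4
```

```bash
python3 -m jog '[[[0,0,0,3,0,0,0],[0,0,0,0,0,0,0],[1,0,0,0,0,0,0],[1,0,0,0,0,0,0],[1,0,0,0,0,0,0],[1,0,0,-30,0,0,0],[1,0,0,-40,0,0,0],[1,0,0,-25,0,0,0]]]'; python3 -m jog '[[[1,39,-37,0,0,0,0],[1,39,-37,0,0,0,0],[1,39,-37,0,0,0,0],[1,39,-36,0,0,0,0],[1,39,-36,0,0,0,0],[1,39,-36,0,0,0,0],[1,39,-36,0,0,0,0],[1,0,0,0,0,0,0],[1,0,0,0,0,0,0]]]'; python3 - <<'E'
from h import *
look("grey",(678,-22),8,"pics/w7.png")
E
```

```text
time: 12.7
tool_pos: [373.4, -277.1, 142.3]
eef_rot: [3.141, -0.0, 0.002]
wrist_force: [0.7, -1.1, -0.2]
grip_width: 85.6
grip_force: 0.0
time: 13.82
tool_pos: [645.8, -22.0, 140.0]
eef_rot: [3.141, 0.0, -0.002]
wrist_force: [0.5, -0.5, 0.1]
grip_width: 85.4
grip_force: 0.0
t 13.82 tcp [645.8 -22.  140. ] rv [ 3.141e+00  0.000e+00 -2.000e-03] guess px [327. 145.] blob [301.8 186.8] (0, 0, 640, 394) at [643.7  -1.2] move x,y tool: -2.1 -20.8
```

View pics/w7.png

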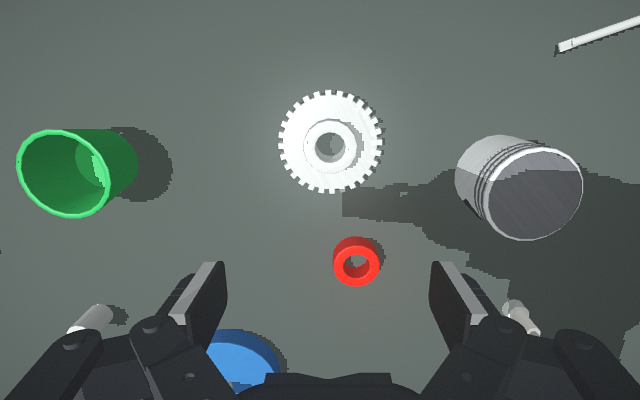

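The large gear's disc is centred near (331,141), its bore at (330,145); the decoy ring (356,261) and piston are well clear.

```bash
sed -i 's/"grey":lambda h,s,v:(v>105)/"grey":lambda h,s,v:(v>170)/' h.py; python3 - <<'E'
from h import *
look("grey",(678,-22),12)
c=calibration("wrist");print(ray(c,(330,144.5),27))
E
```

```text
t 13.88 tcp [645.6 -22.5 140.4] rv [ 3.141e+00 -1.000e-03 -1.000e-03] guess px [327. 146.] blob [328.9 141.2] (277, 90, 104, 104) at [681.4 -23.8] move x,y tool: 35.8 1.4
[681.33302331 -24.85543415  27.        ]
```

```bash
python3 -m jog '[[[1,35.7,1.8,30,0,0,0],[1,0,0,50,0,0,0],[1,0,0,38,0,0,0],[1,0,0,7,0,0,0],[1,0,0,0,0,0,0],[0,0,0,0,0,0,0],[0,0,0,0,0,0,0],[0,0,0,0,0,0,0],[0,0,0,0,0,0,0],[0,0,0,0,0,0,0]]]'; python3 -m jog '[[[0,0,0,-10,0,0,0],[0,0,0,-40,0,0,0],[0,0,0,-45,0,0,0],[0,0,0,-30,0,0,0],[0,0,0,0,0,0,0]]]'
```

```text
time: 15.18
tool_pos: [682.5, -23.6, 17.2]
eef_rot: [-3.142, -0.0, -0.004]
wrist_force: [-2.2, 0.6, 7.7]
grip_width: 36.9
grip_force: 59.3
time: 15.8
tool_pos: [683.0, -23.8, 143.2]
eef_rot: [3.141, -0.0, 0.007]
wrist_force: [0.8, 0.5, -4.0]
grip_width: 36.9
grip_force: 61.1
```

```bash
python3 -m jog '[[[0,-51,-17,0,0,0,0],[0,-51,-17,0,0,0,0],[0,-51,-17,0,0,0,0],[0,-51,-17,0,0,0,0],[0,-52,-17,0,0,0,0],[0,-52,-16,0,0,0,0],[0,0,0,0,0,0,0],[0,0,0,0,0,0,0]]]'; python3 - <<'E'
from h import *
look("blue",(450,77),18,"pics/w8.png")
look("grey",(375,77),140)
print(proj(calibration("wrist"),np.array([450,77.,82])))
E
```

```text
time: 16.8
tool_pos: [373.5, 29.4, 140.4]
eef_rot: [-3.109, -0.086, 0.002]
wrist_force: [0.2, 0.7, -3.3]
grip_width: 37.3
grip_force: 61.1
t 16.8 tcp [373.5  29.4 140.4] rv [-3.109e+00 -8.600e-02  2.000e-03] guess px [273.  83.] blob [275.1  77.7] (207, 5, 138, 146) at [453.4  75.2] move x,y tool: 79.8 -45.8
t 16.85 tcp [373.9  29.3 140.4] rv [-3.109e+00 -8.600e-02  3.000e-03] guess px [224. 255.] blob [319.  227.8] (243, 181, 165, 94) at [391.7  33.9] move x,y tool: 17.9 -4.6
[251.57865317  83.8089935 ]
```

View pics/w8.png

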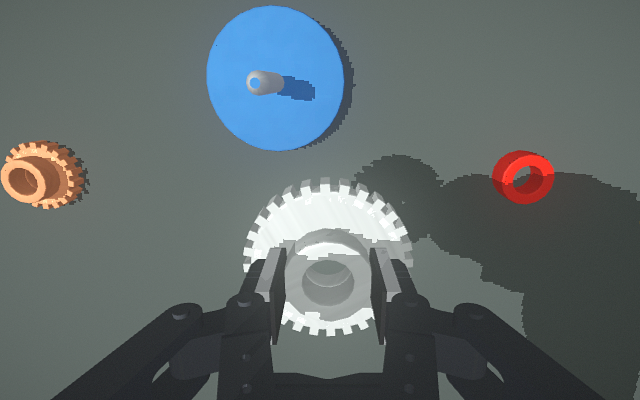

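The gear is held level (yaw slipped by 0.055 rad because of speed limiting); the blue shaft tip is at (255,83). Straightening and lining up.

```bash
python3 -m jog '[[[0,0,0,0,0,0,0.055],[0,0,-23,0,0,0,0],[0,0,-23,0,0,0,0],[0,0,0,0,0,0,0],[0,0,0,0,0,0,0]]]'; python3 - <<'E'
from h import *
look("blue",(452,76),18,"pics/w9.png")
im=cv2.imread("pics/w9.png");c=calibration("wrist")
g=proj(c,np.array([452,76.,82]));print(g)
x,y=map(int,g);cv2.imwrite("pics/w9c.png",cv2.resize(im[max(0,y-60):y+60,x-80:x+80],None,fx=4,fy=4));print(x-80,max(0,y-60))
E
```

```text
time: 17.52
tool_pos: [373.8, 34.2, 143.4]
eef_rot: [-3.078, -0.069, 0.006]
wrist_force: [-0.1, -0.2, -4.4]
grip_width: 36.8
grip_force: 61.3
t 17.52 tcp [373.8  34.2 143.4] rv [-3.078 -0.069  0.006] guess px [286.  81.] blob [287.2  78.9] (220, 8, 136, 143) at [453.3  74.9] move x,y tool: 79.5 -40.7
[265.52689417  80.80326321]
185 20
```

View pics/w9c.png

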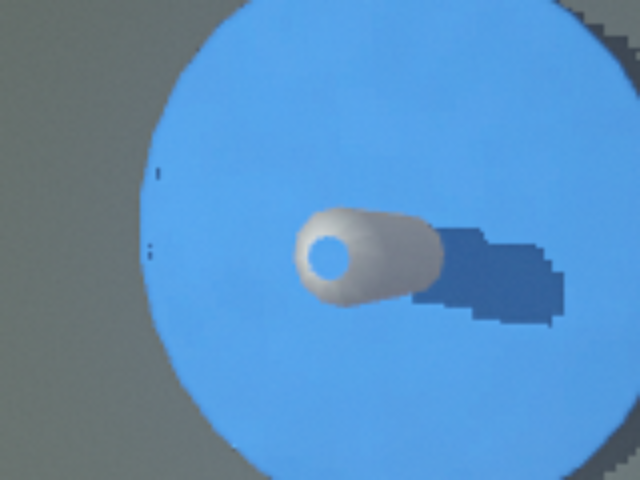

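```bash
python3 - <<'E'
from h import *
from scipy.spatial.transform import Rotation as Ro
o=manip.get_obs();print(np.round(o["qpos"],3),np.round(o["tool_pos"],1));print(Ro.from_rotvec(o["eef_rot"]).as_matrix().round(3))
print(np.round(o["joint_velocities"],3))
c=calibration("wrist");print(ray(c,(267,84),82))
E
```

```text
[ 0.043 -0.35  -0.385  1.537  0.063  3.141] [373.8  34.1 143.5]
[[ 0.999  0.044 -0.005]
 [ 0.044 -0.997  0.062]
 [-0.002 -0.063 -0.998]]
[-0.004 -0.004 -0.003 -0.001  0.001 -0.002]
[450.33000159  75.18472956  82.        ]
```

```bash
cat >> h.py <<'E'
def turn(yaw):
    from scipy.spatial.transform import Rotation as Ro
    A=Ro.from_rotvec(manip.get_obs()["eef_rot"]);c,s=np.cos(yaw),np.sin(yaw)
    print("turn",(A.inv()*Ro.from_matrix([[c,s,0],[s,-c,0],[0,0,-1]])).as_rotvec().round(4))
E
python3 -c "
from h import *
turn(np.pi/2)"
```

```text
turn [-0.0515 -0.0461 -1.5259]
```

```bash
python3 -m jog '[[[0,0,0,0,-0.0057,-0.0051,-0.1695],[0,0,0,0,-0.0057,-0.0051,-0.1695],[0,0,0,0,-0.0057,-0.0051,-0.1695],[0,0,0,0,-0.0057,-0.0051,-0.1695],[0,0,0,0,-0.0057,-0.0051,-0.1695],[0,0,0,0,-0.0057,-0.0051,-0.1695],[0,0,0,0,-0.0057,-0.0051,-0.1695],[0,0,0,0,-0.0057,-0.0051,-0.1695],[0,0,0,0,-0.0057,-0.0051,-0.1695],[0,0,0,0,0,0,0]]]'; python3 -c "
from h import *
print(manip.get_obs()['qpos']);turn(np.pi/2)"
```

```text
time: 18.82
tool_pos: [373.7, 34.0, 143.6]
eef_rot: [-2.223, -2.219, -0.001]
wrist_force: [0.4, 0.2, -4.6]
grip_width: 37.1
grip_force: 61.3
[ 9.03606955e-02 -3.51299027e-01 -3.85348029e-01  1.53650643e+00
  4.95411749e-04  1.66305501e+00]
turn [ 0.0002 -0.0005 -0.0019]
```

```bash
python3 -m jog '[[[0,-17,39,0,0,0,0],[0,-17,38,0,0,0,0],[0,0,0,0,0,0,0],[0,0,0,0,0,0,0]]]'; python3 - <<'E'
from h import *
look("blue",(451,75),18,"pics/w10.png")
im=cv2.imread("pics/w10.png");c=calibration("wrist")
g=proj(c,np.array([451,75.,82]));print(g)
# tip: bluish disc inside grey shaft
x,y=map(int,g);cv2.imwrite("pics/w10c.png",cv2.resize(im[max(0,y-50):y+250,x-160:x+160],None,fx=2,fy=2));print(x-160,max(0,y-50))
E
```

```text
time: 19.32
tool_pos: [450.3, -0.1, 143.2]
eef_rot: [-2.225, -2.216, 0.001]
wrist_force: [0.3, -0.4, -2.6]
grip_width: 36.9
grip_force: 61.9
t 19.32 tcp [ 4.503e+02 -1.000e-01  1.432e+02] rv [-2.225e+00 -2.216e+00  1.000e-03] guess px [327.  87.] blob [326.4  82.2] (258, 11, 138, 144) at [450.3  78.1] move x,y tool: 0.0 -78.2
[327.41432969  88.63937126]
167 38
```

View pics/w10c.png

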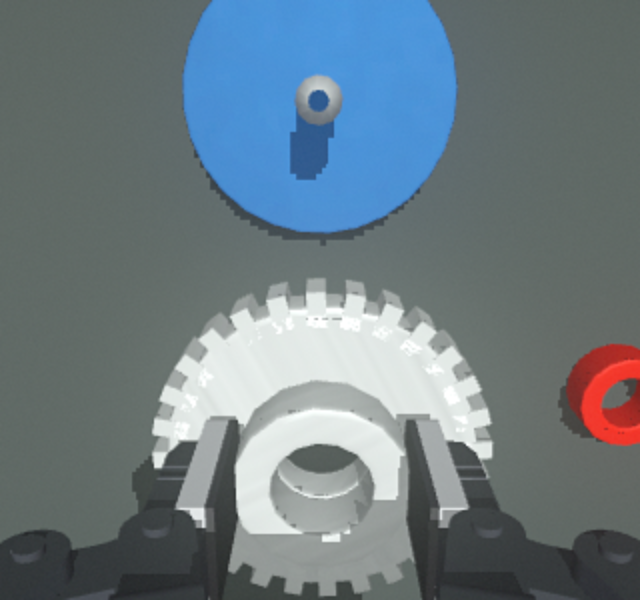

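```bash
python3 - <<'E'
from h import *
o=manip.get_obs();c=calibration("wrist");print(o["tool_pos"])
for z in(152,154,156):print(z,ray(c,(328,282),z))
print(ray(c,(326.5,88),82))
R,t=c["R"],c["t"];print(-np.array(R).T@t)
E
```

```text
[4.50142293e+02 4.32865338e-02 1.43374496e+02]
152 [451.05015742  -4.68842316 152.        ]
154 [451.05333712  -3.44884968 154.        ]
156 [451.05651683  -2.2092762  156.        ]
[450.49210934  75.34253262  82.        ]
[451.26460201  78.9104529  286.88329253]
```

```bash
python3 -m jog '[[[0,38.8,0.2,0,0,0,0],[0,38.8,0,0,0,0,0],[0,0,0,0,0,0,0],[0,0,0,30,0,0,0],[0,0,0,12,0,0,0],[0,0,0,12,0,0,0],[0,0,0,0,0,0,0]]]'
```

```text
time: 20.25
tool_pos: [450.6, 77.2, 89.1]
eef_rot: [-2.222, -2.219, 0.001]
wrist_force: [0.0, -0.1, -3.9]
grip_width: 37.1
grip_force: 61.9
```

```bash
python3 -m jog '[[[0,0,0,15,0,0,0],[0,0,0,15,0,0,0],[0,0,0,15,0,0,0],[0,0,0,4,0,0,0],[0,0,0,0,0,0,0]]]'
```

```text
time: 20.88
tool_pos: [450.8, 77.5, 40.2]
eef_rot: [-2.222, -2.22, 0.0]
wrist_force: [0.4, 0.3, -3.5]
grip_width: 37.1
grip_force: 61.9
```

```bash
python3 -m jog '[[[0,0,0,3,0,0,0],[0,0,0,0,0,0,0],[1,0,0,0,0,0,0],[1,0,0,0,0,0,0],[1,0,0,0,0,0,0],[1,0,0,-30,0,0,0],[1,0,0,-50,0,0,0],[1,0,0,-25,0,0,0]]]'; python3 -m jog '[[[1,38,28,0,0,0,0],[1,38,28,0,0,0,0],[1,38,28,0,0,0,0],[1,38,28,0,0,0,0],[1,38,27,0,0,0,0],[1,0,0,0,0,0,0],[1,0,0,0,0,0,0]]]'; python3 - <<'E'
from h import *
look("brass",(589,296),16,"pics/w11.png")
P=ray(calibration("wrist"),(0,0),0)
E
```

```text
time: 21.88
tool_pos: [451.7, 77.6, 145.3]
eef_rot: [2.222, 2.219, 0.004]
wrist_force: [-0.4, 0.6, -0.4]
grip_width: 85.6
grip_force: 0.0
time: 22.75
tool_pos: [589.9, 267.2, 142.3]
eef_rot: [-2.222, -2.22, 0.001]
wrist_force: [-0.1, -0.1, -0.2]
grip_width: 85.2
grip_force: 0.0
t 22.75 tcp [589.9 267.2 142.3] rv [-2.222e+00 -2.220e+00  1.000e-03] guess px [326. 149.] blob [327.2 149.8] (302, 123, 52, 54) at [590.3 295.6] move x,y tool: 0.4 -28.3
```

View pics/w11.png

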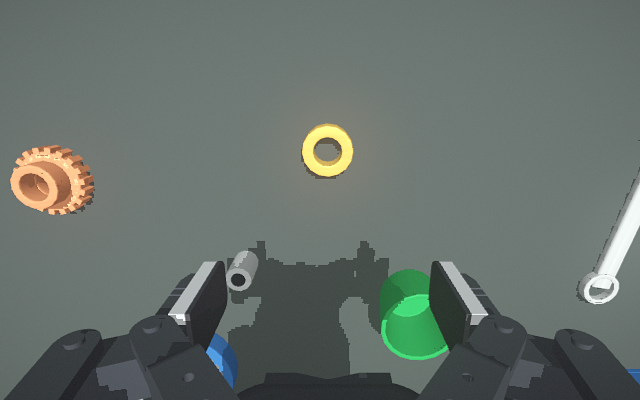

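Spacer at (327,150); the cup and grey sleeve stand well clear of its grasp.

```bash
python3 -m jog '[[[1,26.8,0.4,30,0,0,0],[1,0,0,50,0,0,0],[1,0,0,45,0,0,0],[1,0,0,11,0,0,0],[1,0,0,0,0,0,0],[0,0,0,0,0,0,0],[0,0,0,0,0,0,0],[0,0,0,0,0,0,0],[0,0,0,0,0,0,0],[0,0,0,0,0,0,0]]]'; python3 -m jog '[[[0,0,0,-10,0,0,0],[0,0,0,-50,0,0,0],[0,0,0,-50,0,0,0],[0,0,0,-25,0,0,0],[0,0,0,0,0,0,0]]]'
```

```text
time: 24.05
tool_pos: [591.4, 294.6, 8.7]
eef_rot: [2.222, 2.22, 0.004]
wrist_force: [-1.5, -1.6, 8.1]
grip_width: 36.9
grip_force: 59.1
time: 24.68
tool_pos: [591.6, 294.7, 144.3]
eef_rot: [2.222, 2.22, 0.007]
wrist_force: [0.4, 0.3, -2.4]
grip_width: 37.1
grip_force: 60.4
```

```bash
python3 -m jog '[[[0,-46.5,-23.5,0,0,0,0],[0,-46.5,-23.5,0,0,0,0],[0,-46.5,-23.5,0,0,0,0],[0,-46.5,-23.5,0,0,0,0],[0,-46.5,-23.5,0,0,0,0],[0,-46.5,-23.5,0,0,0,0],[0,0,0,0,0,0,0],[0,0,0,0,0,0,0]]]'; python3 - <<'E'
from h import *
look("grey",(450.4,75),32,"pics/w12.png")
print(proj(calibration("wrist"),np.array([450.4,75.2,82])))
im=cv2.imread("pics/w12.png");cv2.imwrite("pics/w12c.png",cv2.resize(im[20:320,170:490],None,fx=2,fy=2))
E
```

```text
time: 25.68
tool_pos: [449.1, 15.3, 140.5]
eef_rot: [-2.222, -2.219, 0.0]
wrist_force: [0.4, 0.1, -0.3]
grip_width: 36.9
grip_force: 60.5
t 25.68 tcp [449.1  15.3 140.5] rv [-2.222 -2.219  0.   ] guess px [328. 110.] blob [328.2 104.4] (261, 35, 136, 140) at [450.3  78.9] move x,y tool: 1.2 -63.6
[328.14922642 117.48252536]
```

View pics/w12c.png

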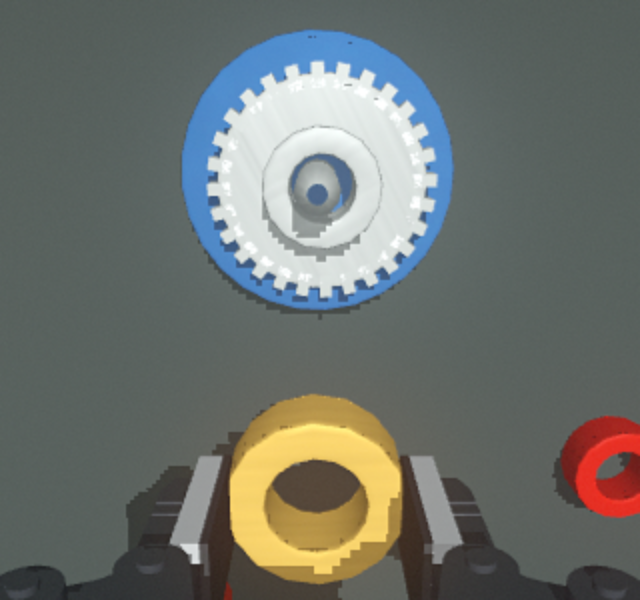

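The large gear lies flat, hub up, with the shaft through its bore; the spacer is held level.

```bash
python3 -m jog '[[[0,30.5,1.3,0,0,0,0],[0,30.5,0,0,0,0,0],[0,0,0,0,0,0,0],[0,0,0,35,0,0,0],[0,0,0,15,0,0,0],[0,0,0,15,0,0,0],[0,0,0,12,0,0,0],[0,0,0,3,0,0,0],[0,0,0,0,0,0,0]]]'
```

```text
time: 26.85
tool_pos: [450.8, 76.3, 61.8]
eef_rot: [-2.222, -2.22, -0.001]
wrist_force: [-0.3, -0.7, -0.7]
grip_width: 36.9
grip_force: 60.5
```

```bash
python3 -m jog '[[[0,0,0,4.3,0,0,0],[0,0,0,0,0,0,0],[1,0,0,0,0,0,0],[1,0,0,0,0,0,0],[1,0,0,0,0,0,0],[1,0,0,-30,0,0,0],[1,0,0,-40,0,0,0],[1,0,0,-20,0,0,0]]]'; python3 -m jog '[[[1,33,-17,0,0,0,0],[1,33,-17,0,0,0,0],[1,33,-17,0,0,0,0],[1,33,-17,0,0,0,0],[1,33,-18,0,0,0,0],[1,0,0,0,0,0,0],[1,0,0,0,0,0,0]]]'; python3 - <<'E'
from h import *
look("orange",(364.5,271),12,"pics/w13.png")
E
```

```text
time: 27.85
tool_pos: [451.3, 76.4, 149.4]
eef_rot: [2.222, 2.22, 0.004]
wrist_force: [-0.0, -0.6, 0.4]
grip_width: 85.4
grip_force: 0.0
time: 28.72
tool_pos: [364.9, 241.2, 147.3]
eef_rot: [-2.222, -2.221, -0.0]
wrist_force: [-0.2, 0.2, 0.1]
grip_width: 85.1
grip_force: 0.0
t 28.73 tcp [364.9 241.2 147.3] rv [-2.222 -2.221 -0.   ] guess px [326. 146.] blob [328.1 147. ] (293, 112, 71, 71) at [366.1 270.1] move x,y tool: 1.2 -28.9
```

View pics/w13.png

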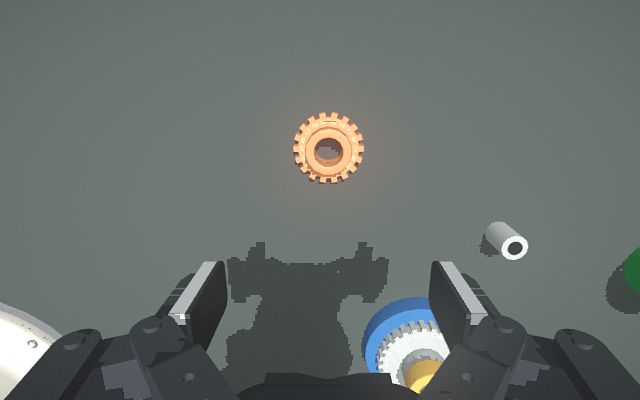

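Small gear at (328,148), hub up, clear all round.

```bash
python3 -m jog '[[[1,27,1.2,30,0,0,0],[1,0,0,50,0,0,0],[1,0,0,40,0,0,0],[1,0,0,12,0,0,0],[1,0,0,0,0,0,0],[0,0,0,0,0,0,0],[0,0,0,0,0,0,0],[0,0,0,0,0,0,0],[0,0,0,0,0,0,0],[0,0,0,0,0,0,0]]]'; python3 -m jog '[[[0,0,0,-10,0,0,0],[0,0,0,-50,0,0,0],[0,0,0,-50,0,0,0],[0,0,0,-25,0,0,0],[0,0,0,0,0,0,0]]]'; python3 -m jog '[[[0,-42,14,0,0,0,0],[0,-42,14,0,0,0,0],[0,-43,14,0,0,0,0],[0,-43,14,0,0,0,0],[0,-43,14,0,0,0,0],[0,-43,14,0,0,0,0],[0,0,0,0,0,0,0],[0,0,0,0,0,0,0]]]'; python3 - <<'E'
from h import *
print(look("brass",(450.4,75),66,"pics/w14.png"))
print(proj(calibration("wrist"),np.array([450.4,75.2,82])))
im=cv2.imread("pics/w14.png");cv2.imwrite("pics/w14c.png",cv2.resize(im[20:320,170:490],None,fx=2,fy=2))
E
```

```text
time: 30.02
tool_pos: [366.6, 268.9, 16.7]
eef_rot: [2.222, 2.221, 0.004]
wrist_force: [-1.8, -1.1, 8.5]
grip_width: 32.7
grip_force: 58.8
time: 30.65
tool_pos: [366.8, 269.0, 152.3]
eef_rot: [2.222, 2.22, 0.006]
wrist_force: [-0.4, 0.3, -3.1]
grip_width: 33.4
grip_force: 60.6
time: 31.65
tool_pos: [449.2, 12.3, 148.9]
eef_rot: [-2.222, -2.218, 0.002]
wrist_force: [0.0, 0.3, -2.2]
grip_width: 32.9
grip_force: 60.5
t 31.65 tcp [449.2  12.3 148.9] rv [-2.222e+00 -2.218e+00  2.000e-03] guess px [328. 108.] blob [330.1 105. ] (299, 73, 63, 65) at [451.4  77.1] move x,y tool: 2.2 -64.8
None
[328.37705173 110.85369108]
```

View pics/w14c.png

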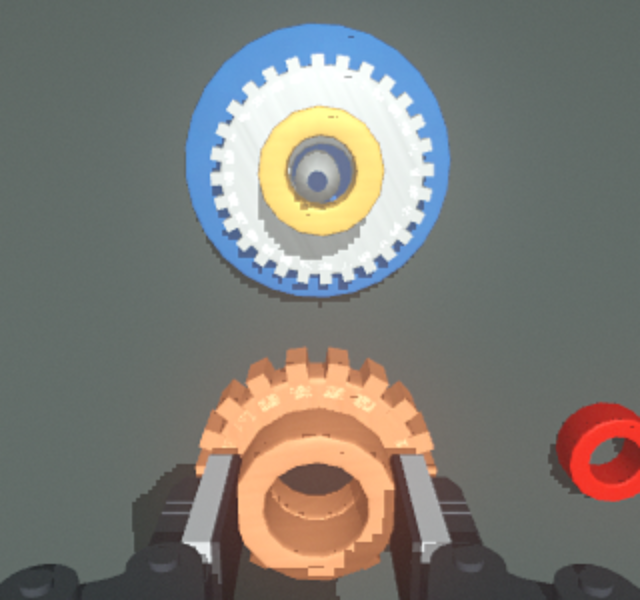

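The spacer lies flat on the gear hub, shaft tip visible at (328,111); the small gear is held level.

```bash
python3 -m jog '[[[0,32,1.5,0,0,0,0],[0,32,0,0,0,0,0],[0,0,0,0,0,0,0],[0,0,0,35,0,0,0],[0,0,0,15,0,0,0],[0,0,0,10,0,0,0],[0,0,0,2,0,0,0],[0,0,0,0,0,0,0]]]'
```

```text
time: 32.7
tool_pos: [451.7, 76.3, 88.8]
eef_rot: [2.223, 2.22, 0.001]
wrist_force: [0.2, -0.1, -3.2]
grip_width: 33.1
grip_force: 60.5
```

```bash
python3 -m jog '[[[0,0,0,5.5,0,0,0],[0,0,0,0,0,0,0],[1,0,0,0,0,0,0],[1,0,0,0,0,0,0],[1,0,0,0,0,0,0],[1,0,0,-30,0,0,0],[1,0,0,-40,0,0,0],[1,-30,0,-20,0,0,0],[1,-50,0,0,0,0,0],[1,0,0,0,0,0,0]]]'; python3 - <<'E'
from h import *
for n in("side","top"): im=camera(n)[:,:,::-1];cv2.imwrite(f"pics/{n}F.png",im)
s=cv2.imread("pics/sideF.png");cv2.imwrite("pics/F.png",cv2.resize(s[100:300,200:460],None,fx=3,fy=3))
t=camera("top")
for k,c,p,z in(("piston","grey",(361,148),30),("gauge","red",(478,180),28),("collar","red",(404,260),46)):
    uv,b=blob(t,c,p);print(k,uv,b)
E
```

```text
time: 33.95
tool_pos: [451.4, -5.9, 173.0]
eef_rot: [2.226, 2.216, 0.001]
wrist_force: [0.6, 0.4, 0.1]
grip_width: 85.3
grip_force: 0.0
piston [316.57187994 176.33965245] (312, 170, 11, 14)
gauge [477.36331995 177.8206158 ] (463, 164, 30, 29)
collar [405.34786822 259.03585271] (398, 252, 16, 15)
```

View pics/F.png

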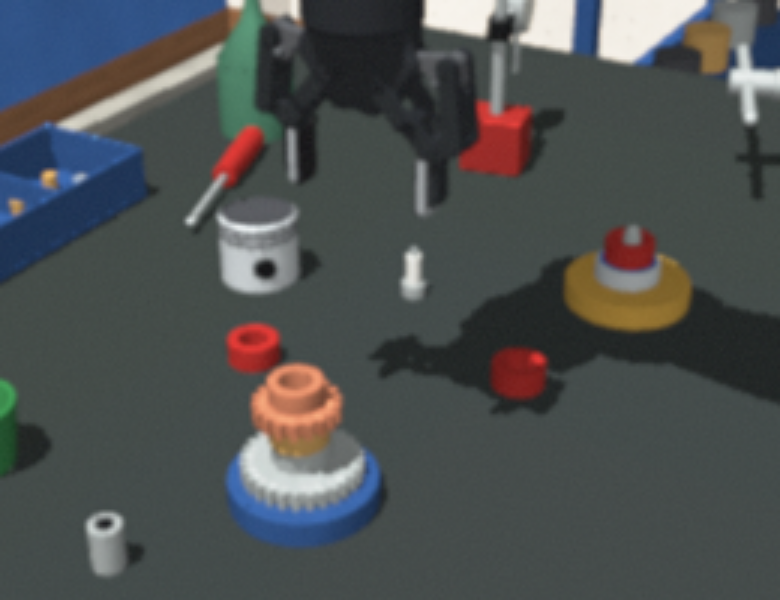

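Both stacks stand complete and flat: blue at (300,450), yellow at (630,265). The piston and gauge have not moved, and the gripper is clear.

```bash
python3 -c "
from rig import manip
print(manip.finish_job())"
```

```text
the job is handed in; nothing more can be done
None
```

Both shafts are built as asked and the job is handed in at about 34 s: large gear, spacer and small gear on the blue stand, bearing and red collar on the yellow one, all lying flat in the last camera view, with the piston and dial gauge where they were.

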